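# Slide the pepper grinder into the gap in the row

### The arm

A 7-joint arm with a two-finger parallel gripper is mounted at the origin on a cart in front of the work surface, level with it; the furniture and walls round the work are solid. World frame = base frame: x ahead of the robot, y to its left, z up, the work surface at z = 0. Lengths are in m, angles in rad, forces in N, time in s.
With the tool pointing down it reaches from about 0.4 to 0.75 m from the base axis. Payload 19.5 kg.
Tool frame: the origin (TCP) lies at the very end of the fingers, on their centre line; the grasp point (between the pads) lies behind it (grip_point_offset is the z of the grasp point in the tool frame, in m); z points along the fingers, y is the direction in which the jaws open and shut (so a half turn about z gives the same grasp; the last joint's range is limited). The gripper opens to 85 mm and grips with 20 to 120 N. Pads are 22 mm wide; open, the fingers measure 114 mm over their backs; the gripper's body (76 mm by 85 mm) begins 54 mm behind the grasp point. The pads swing forward as they close: fully open they stand 13 mm farther back than shut.
Start: joints at [1.206, 0.707, -0.028, 1.485, 0.022, 0.951, -0.075], TCP at [0.182, -0.545, 0.231] pointing down, gripper open.
Joint ranges: [-2.71, 2.71], [-0.32, 2.16], [-1.57, 1.52], [0, 2.45], [-1.46, 4.6], [0, 2.02], [-2.83, 2.83]. Speed limits (rad/s): [1.89, 1.89, 2.57, 2.57, 3.01, 3.01, 3.01].

### API

Orientations are given as a unit quaternion [x, y, z, w].
In Python, from workcell import * gives the robot as it stands. The module is installed in compiled form; this text tells all that it offers.
- The arm moves only by the tool send_rows, never from a script. Its argument "motion" is one flat list of numbers, 5 for each row, row after row: the shift along the tool's x, y, z in m, then the turn about the tool's z in rad, then the closure, from 0 (fully open) to 1 (shut). In form: [dx, dy, dz, turn, gripper, dx, dy, dz, turn, gripper, ...]. A call has 1 to 20 rows; each row is the pose to reach, as a shift and turn from the pose commanded when the call began, along the tool's axes at that moment; what a row does not reach only later rows make up. A row lasts 1/10 s, in which the tool goes at most 50 mm and 8.59 degrees, less where a joint would pass 70% of its speed; a pose out of reach is approached as far as the arm can. A call with a gripper value outside its range is refused whole. The fingers move at their own pace and stop on an object; "force" is the grip in N (left out, the last holds). Time passes only in rows, so rows that repeat a pose let the fingers close. It gives the time, the measured TCP pose, the force and the opening at its end, in the units of the state.
- get_obs(): the state, without advancing time (a new reading comes with each control period).
- grab_frame(name): name is "scene" or "top" or "wrist"; returns (picture, depth): 384x512x3 uint8, red, green, blue; 384x512 float32, m along the optical axis (not along the pixel's ray), 0 where there is no reading.
- camera_model(name): a dict with "vfov" (degrees; the focal length in pixels is half the picture's height over the tangent of half this angle, whatever the lens; pixels are square), "cx", "cy" (the principal point, pixels), "k1" (the pictures are not rectified: a ray, as slopes to the right and down, at radius r is drawn at 1 + k1 r^2 times it, then the intrinsics apply), "xyz" and "orientation" of the camera in the world; the wrist camera has in their place "mount" (4x4, takes a point from camera to tool coordinates, whose origin is the TCP and whose axes are the flange's). Camera axes: x right, y down, z forward; pixel columns grow to the right and rows downward; lengths in m; the calibration is good to about 2 mm. A picture is of the moment at which its call begins: read the wrist's pose just before it. camera_model takes no time and is no camera call.
- close_job(): hands the job in, once; it reports no verdict.
The state is a dict: "clock": time; "qpos": joint angles; "dq": joint speeds; "joint_torque": joint torques, N m; "eef_pos": TCP position; "orientation": TCP orientation; "wrist_force": force on the tool from outside, world axes, zero at the start; "moment": the same for the moment, N m; "gripper_width": opening from 0.0 (shut) to 1.0 (fully open).
Only numpy, scipy, OpenCV 4.12 (cv2) and the standard library are available. Lean on these libraries where they do the work, as an engineer would, in place of code of your own. Each camera call takes 0.05 s, during which the arm holds its last target.

### The job

Push the tall pepper grinder across the worktop into the gap between the lidded canister and the food jar with the white lid, so that it stands upright about midway between them and in line with them, touching neither. Push it low on its body with the fingertips so that it slides without tipping: do not lift it off the worktop and do not push on its black cap. Leave the canister, the jar and the small spice jar where they are.

Things in the scene. Friction and masses are not known exactly. Their poses are not given: they have to be found in the camera images.
- grinder: tall pepper grinder: round clear body of peppercorns with a paper band, 56 mm in diameter, from the worktop to 126 mm up, topped by a black cap up to 185 mm. Loose, about 0.32 kg (varies 20 %). Pushed more than about 40 mm above the worktop it may tip (friction 0.5 to 0.7). Origin: centre of its underside, z up. It stands to the right of the row
- grinder_cap: the black cap of the pepper grinder, 56 mm in diameter, from 126 to 185 mm above the worktop; it turns about the grinder's upright axis. The origin is on that axis at 128 mm above the underside. Not to be pushed
- canister: white lidded canister with a wooden lid, 87 mm in diameter, 100 mm tall including the lid's knob, loose, the end of the row nearer to the robot. The origin is the centre of its underside; its y axis runs along the row, away from the gap, its x axis crosses the row and points to the robot's left, away from the grinder. Leave it alone
- jar: food jar with a white lid, 58 x 62 mm and 99 mm tall, loose, the far end of the row, its centre 210 mm from the canister's centre along the canister's -y axis. The origin is the centre of its underside. Leave it alone
- spice: small round spice jar with a red lid, 45 mm in diameter, 106 mm tall, loose, standing on the far side of the row as seen from the grinder, 110 to 140 mm behind the line of the row. The origin is the centre of its underside. Leave it alone
- gap (a point): point on the worktop in the middle of the free gap, on the line from the canister's centre to the jar's centre, 111 mm from the canister's centre; the gap is about 137 mm wide. Axes as the canister's. The worktop here lies at z = -0.0055 (5.5 mm below the top of the range beside it), smooth and bare between grinder and gap
Mind the look-alikes: they are no part of the job. Leave any purple look-alike of the grinder alone.

How it is judged:
At the end, for the whole second after the job is handed in: The grinder stands upright (within 0.05 rad), at rest on the worktop, its centre within 16 mm of the line of the row and within 22 mm of the middle of the gap along the row; canister, jar and spice jar are within 12 mm of where they stood (x of grinder in the frame of gap between -0.016 and 0.016 m and y of grinder in the frame of gap between -0.022 and 0.022 m and angle between grinder's own z axis and vertical below 0.05 rad and height (world z) of grinder below 0 m and linear speed of grinder below 0.02 m/s and distance of each of canister, jar, spice from where it was at the start of the episode below 0.012 m); the robot touches nothing.
It fails at once if the grinder is tipped by more than 0.25 rad (angle between grinder's own z axis and vertical above 0.25 rad).
It fails at once if the grinder is lifted: its underside's centre rises more than 10 mm (height (world z) of grinder above 0.005 m).
It fails at once if the grinder's cap is pushed with more than 2 N (contact force between grinder_cap and the fingers above 2 N or contact force between grinder_cap and the arm above 2 N).
It fails at once if the canister, the jar or the spice jar is moved more than 12 mm (distance of any of canister, jar, spice from where it was at the start of the episode above 0.012 m).
It also fails if it takes over 35 s, if anything falls off the work surface, if the arm or the gripper's body presses on something with over 40 N, if the wrist force passes 120 N, or if a joint passes its speed limit or range.

## Working session

There is one attempt and no reset: what is moved stays moved. The work goes in short steps, Python scripts to look and compute and a tool call to move; the robot and the scene stay as the last step left them, time stands still between calls to the robot, and variables do not carry over. Pictures are saved under pics/ and viewed, and the job is handed in when it is done.

Besides the shell and the picture viewer there is one more tool, called as name(argument=value, ...) on one line, values as JSON. send_rows: Moves the arm, as the interface text tells. Its arguments: {"type":"object","properties":{"motion":{"type":"array","items":{"type":"number"}},"force":{"type":"number"}},"required":["motion"]}

```bash
mkdir -p pics; cat > h.py <<'E'
from workcell import *
import numpy as np, cv2
from scipy.spatial.transform import Rotation as R
def model(n,obs=None):
    m=camera_model(n); f=192/np.tan(np.radians(m['vfov'])/2)
    if 'mount' in m:
        M=np.array(m['mount']); T=np.eye(4); T[:3,:3]=R.from_quat(obs['orientation']).as_matrix(); T[:3,3]=obs['eef_pos']
        W=T@M
    else:
        W=np.eye(4); W[:3,:3]=R.from_quat(m['orientation']).as_matrix(); W[:3,3]=m['xyz']
    return f,m['cx'],m['cy'],m['k1'],W
def rays(md,uv):
    f,cx,cy,k,W=md
    K=np.array([[f,0,cx],[0,f,cy],[0,0,1.]])
    n=cv2.undistortPoints(np.array(uv,float).reshape(-1,1,2),K,np.array([k,0,0,0,0.])).reshape(-1,2)
    return W[:3,3],np.c_[n,np.ones(len(n))]@W[:3,:3].T
def onplane(md,uv,z):
    o,d=rays(md,uv); return o+d*((z-o[2])/d[:,2])[:,None]
def cloud(md,dep):
    v,u=np.mgrid[0:384,0:512]; o,d=rays(md,np.c_[u.ravel(),v.ravel()])
    return (o+d*dep.ravel()[:,None]).reshape(384,512,3)
def project(md,P):
    f,cx,cy,k,W=md
    p=(np.array(P,float).reshape(-1,3)-W[:3,3])@W[:3,:3]; n=p[:,:2]/p[:,2:]
    r2=(n**2).sum(1,keepdims=True); n=n*(1+k*r2); return n*f+[cx,cy]
E
python3 - <<'E'
from h import *
o=get_obs(); print(o)
for n in ['scene','top','wrist']:
    o=get_obs(); p,d=grab_frame(n); cv2.imwrite(f'pics/{n}0.png',p[:,:,::-1]); np.savez(f'{n}0.npz',p=p,d=d)
    print(n,camera_model(n))
E
```

```text
{'clock': 0.0, 'qpos': array([ 1.20629076,  0.70712495, -0.0276504 ,  1.48500297,  0.02198047,
        0.95089475, -0.07549231]), 'dq': array([-0.00025364,  0.00178802, -0.00039293, -0.00023988, -0.00075945,
        0.00223898,  0.00041004]), 'joint_torque': array([ 5.17079006e-04, -8.83226395e+01,  1.23541061e+00, -2.36171114e+01,
        1.70432380e-02,  6.63031984e-03,  7.67649794e-05]), 'eef_pos': array([ 0.18234008, -0.54503949,  0.23081361]), 'orientation': array([ 9.87000904e-01,  1.60713709e-01, -9.03194072e-05, -5.57254298e-04]), 'wrist_force': array([0.73873797, 0.07342814, 0.20597685]), 'moment': array([-0.00397085,  0.05721856, -0.01322806]), 'gripper_width': 0.9980360377305024}
scene {'vfov': 43.17043316225725, 'cx': 252.33421031425178, 'cy': 198.5256318487643, 'k1': -0.12247905930823916, 'xyz': array([ 0.32775868, -0.53542419,  1.01624091]), 'orientation': array([ 0.93431472, -0.07084753,  0.03373269, -0.34770495])}
top {'vfov': 43.755015791899346, 'cx': 257.63614331741854, 'cy': 190.35436007271855, 'k1': -0.14584488315849894, 'xyz': array([0.25384542, 0.28952323, 1.1601064 ]), 'orientation': array([ 0.73634086, -0.66749781,  0.07628408, -0.08018444])}
wrist {'vfov': 61.00452578684409, 'cx': 258.4172578751558, 'cy': 189.18691890851602, 'k1': -0.08158464628648437, 'mount': array([[ 1.31827078e-03, -9.64187742e-01, -2.65217384e-01,
         6.64393518e-02],
       [ 9.99999129e-01,  1.25608978e-03,  4.04058207e-04,
        -7.61823508e-05],
       [-5.64511241e-05, -2.65217686e-01,  9.64188558e-01,
        -1.42397911e-01],
       [ 0.00000000e+00,  0.00000000e+00,  0.00000000e+00,
         1.00000000e+00]])}
```

View pics/scene0.png

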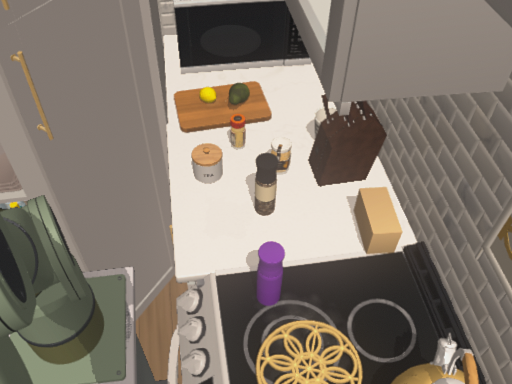

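View pics/top0.png

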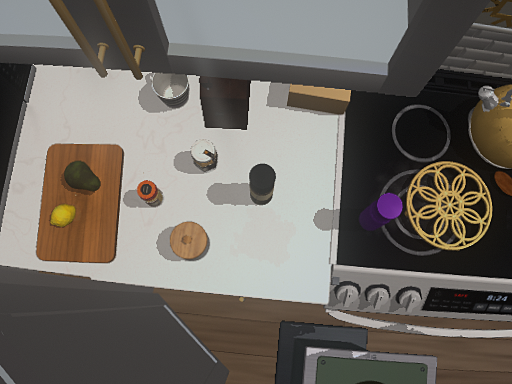

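View pics/wrist0.png

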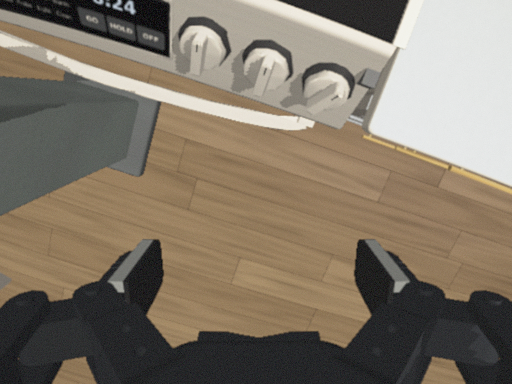

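The scene view shows the grinder at (266,185): black cap, clear peppercorn body and paper band. The canister is at (208,163), the food jar at (281,153) and the spice jar at (238,132). The top view has them at (262,183), (188,240), (204,153) and (148,191).

What could be taken for the grinder:
- **Purple look-alike:** scene (270,275), top (385,210). Ruled out by colour.
- **Spice jar:** scene (238,132). Ruled out by its red lid and small size.
- **Knife block:** scene (345,145). Ruled out by its shape.

I choose the one with the black cap and paper band. Next I'll measure it and check it in a close crop.

```bash
python3 - <<'E'
from h import *
p=np.load('scene0.npz')['p']
cv2.imwrite('pics/crop0.png',cv2.resize(p[90:230,180:320,::-1],None,fx=4,fy=4,interpolation=cv2.INTER_CUBIC))
for n,pts in [('top',dict(can=(188,240),jar=(204,153),spice=(148,191),grcap=(262,175),purple=(388,207),table=(280,260),cart=(370,370),cart2=(300,350),oven=(400,270))),('scene',dict(can=(208,150),jar=(281,143),spice=(238,120),grcap=(266,160),gr=(265,195),table=(220,220),purple=(270,250),block=(345,130),box=(375,215),cart=(100,310)))]:
    D=np.load(n+'0.npz'); md=model(n); C=cloud(md,D['d'])
    print(n)
    for k,(u,v) in pts.items(): print(k,np.round(np.nanmedian(C[v-2:v+3,u-2:u+3].reshape(-1,3),0),4))
    np.save(n+'C.npy',C)
    # objects: clusters in the worktop region above surface
C=np.load('topC.npy'); D=np.load('top0.npz')
for nm,(u,v),r,zr in [('can',(188,240),30,(.06,.09)),('jar',(204,153),25,(.085,.1)),('spice',(148,191),20,(.09,.11)),('gr',(262,175),25,(.165,.19))]:
    s=C[v-r:v+r,u-r:u+r].reshape(-1,3); s=s[(s[:,2]>zr[0])&(s[:,2]<zr[1])]
    c,rad=cv2.minEnclosingCircle(s[:,:2].astype(np.float32)*1000)
    print(nm,len(s),np.round(c,1),round(rad,1),np.round(s.min(0),4),np.round(s.max(0),4))
E
```

```text
top
can [0.3647 0.4519 0.0927]
jar [0.5698 0.4402 0.0954]
spice [0.4655 0.5561 0.1023]
grcap [0.5077 0.2999 0.1804]
purple [0.4643 0.0303 0.186 ]
table [ 0.3487  0.2381 -0.0039]
cart [0.1098 0.0058 0.0139]
cart2 [ 0.0916  0.1204 -0.5109]
oven [ 0.3504 -0.0567  0.0027]
scene
can [0.3716 0.4528 0.0862]
jar [0.5769 0.4448 0.0918]
spice [0.4693 0.5496 0.0999]
grcap [0.5052 0.2988 0.178 ]
gr [0.5009 0.2723 0.0795]
table [ 0.3819  0.2746 -0.0077]
purple [0.4657 0.0296 0.1834]
block [0.7307 0.3804 0.1779]
box [0.7607 0.1635 0.0831]
cart [0.0828 0.0195 0.0429]
can 1041 [367.6 453.9] 43.2 [0.3254 0.4126 0.0608] [0.4095 0.497  0.0898]
jar 460 [577.1 445.6] 29.0 [0.5484 0.4175 0.0853] [0.6043 0.4735 0.0999]
spice 314 [469.7 561.7] 22.9 [0.4479 0.5396 0.0901] [0.4913 0.5839 0.1069]
gr 545 [506.7 299.9] 28.2 [0.4786 0.2719 0.1672] [0.5335 0.3278 0.1852]
```

View pics/crop0.png

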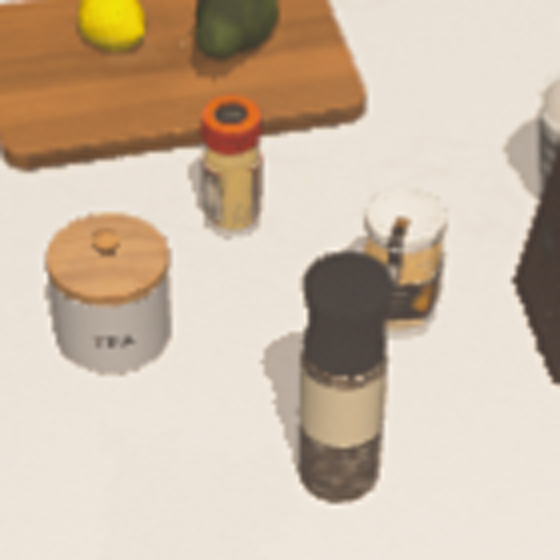

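```bash
python3 - <<'E'
from h import *
D=np.load('wrist0.npz'); d=D['d']; m=camera_model('wrist'); f=192/np.tan(np.radians(m['vfov'])/2)
M=np.array(m['mount']); md=(f,m['cx'],m['cy'],m['k1'],M)
C=cloud(md,d); ok=(d>0)&(d<0.3)
P=C[ok]; print(P.min(0),P.max(0),ok.sum())
for z0 in np.arange(-.12,.02,.01):
    s=P[(P[:,2]>=z0)&(P[:,2]<z0+.01)]
    for sg in(-1,1):
        q=s[s[:,1]*sg>0]
        if len(q): print(round(z0,3),sg,len(q),'x',np.round([q[:,0].min(),q[:,0].max()],3),'y',np.round([q[:,1].min(),q[:,1].max()],3))
v=np.zeros((384,512),np.uint8); 
cv2.imwrite('pics/w2.png',cv2.resize(np.clip(D['p'][220:,:,::-1].astype(int)*3,0,255).astype(np.uint8),None,fx=1.5,fy=1.5))
o=get_obs(); print(o['clock'],{k:v for k,v in o.items() if 'grip' in k}); import workcell; print([a for a in dir(workcell) if a[0]!='_'])
E
```

```text
[-0.01440865 -0.07505086 -0.09903074] [ 0.02026386  0.07509741 -0.01161695] 40811
-0.1 -1 2277 x [0.01 0.02] y [-0.031 -0.   ]
-0.1 1 2243 x [0.01 0.02] y [0.    0.031]
-0.09 -1 5611 x [-0.002  0.018] y [-0.064 -0.   ]
-0.09 1 5359 x [-0.001  0.018] y [0.    0.063]
-0.08 -1 4243 x [-0.013  0.017] y [-0.072 -0.   ]
-0.08 1 4120 x [-0.013  0.017] y [0.    0.072]
-0.07 -1 4991 x [-0.014  0.016] y [-0.075 -0.033]
-0.07 1 4944 x [-0.013  0.016] y [0.032 0.075]
-0.06 -1 944 x [0.002 0.013] y [-0.074 -0.041]
-0.06 1 941 x [0.002 0.013] y [0.041 0.073]
-0.05 -1 745 x [-0.009  0.011] y [-0.057 -0.042]
-0.05 1 759 x [-0.008  0.011] y [0.042 0.056]
-0.04 -1 860 x [-0.012  0.011] y [-0.057 -0.042]
-0.04 1 852 x [-0.012  0.011] y [0.042 0.057]
-0.03 -1 677 x [-0.012  0.011] y [-0.057 -0.042]
-0.03 1 678 x [-0.013  0.011] y [0.042 0.057]
-0.02 -1 286 x [-0.011  0.011] y [-0.055 -0.042]
-0.02 1 281 x [-0.012  0.011] y [0.042 0.054]
0.15 {'gripper_width': 1.0019750096082574}
['MotionError', 'camera_model', 'close_job', 'get_obs', 'grab_frame', 'grip_point_offset']
```

View pics/w2.png

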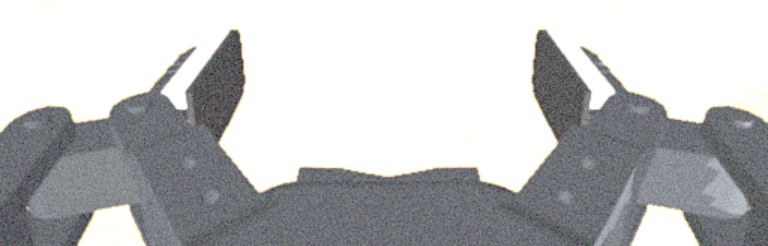

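```bash
python3 - <<'E'
from h import *
import workcell; print('gpo',workcell.grip_point_offset)
C=np.load('sceneC.npy')
for nm,c0,r,zr in [('can',(.3676,.4539),.055,(.055,.085)),('jar',(.577,.4453),.038,(.08,.1)),('spice',(.4697,.5617),.03,(.085,.11)),('gr',(.5067,.2999),.04,(.165,.19))]:
    s=C.reshape(-1,3); s=s[(np.hypot(s[:,0]-c0[0],s[:,1]-c0[1])<r)&(s[:,2]>zr[0])&(s[:,2]<zr[1])]
    c,rad=cv2.minEnclosingCircle(s[:,:2].astype(np.float32)*1000)
    print(nm,len(s),np.round(c,1),round(rad,1),np.round(np.percentile(s[:,2],98),4))
# knuckle profile
D=np.load('wrist0.npz'); m=camera_model('wrist'); f=192/np.tan(np.radians(m['vfov'])/2)
P=cloud((f,m['cx'],m['cy'],m['k1'],np.array(m['mount'])),D['d'])[(D['d']>0)&(D['d']<.3)]
for z0 in np.arange(-.092,-.044,.003):
    s=P[(P[:,2]>=z0)&(P[:,2]<z0+.003)]; q=s[s[:,1]<-.055]
    if len(q): k=q[q[:,1]<q[:,1].min()+.004]; print(round(z0,3),len(q),'ymin',round(q[:,1].min(),4),'x there',np.round([k[:,0].min(),k[:,0].max()],3))
# table heights
T=np.load('topC.npy').reshape(-1,3)
for y in np.arange(.06,.3,.02):
    s=T[(abs(T[:,1]-y)<.01)&(T[:,0]>.48)&(T[:,0]<.58)]; print(round(y,2),len(s),np.round(np.percentile(s[:,2],[2,50,98]),4) if len(s) else '')
E
```

```text
gpo -0.0187
can 613 [367.2 452.8] 44.8 0.0792
jar 266 [575.8 442.5] 30.6 0.0951
spice 170 [468.9 560.8] 24.8 0.1027
gr 344 [506.5 298.5] 29.7 0.1801
-0.092 14 ymin -0.0593 x there [0.006 0.008]
-0.089 211 ymin -0.0606 x there [0.003 0.012]
-0.086 369 ymin -0.0621 x there [-0.     0.012]
-0.083 295 ymin -0.0641 x there [-0.002  0.012]
-0.08 277 ymin -0.0666 x there [0.01  0.012]
-0.077 414 ymin -0.0687 x there [-0.01   0.012]
-0.074 608 ymin -0.071 x there [-0.01   0.012]
-0.071 1373 ymin -0.0733 x there [-0.01   0.012]
-0.068 1576 ymin -0.0742 x there [-0.009  0.012]
-0.065 476 ymin -0.0751 x there [0.01  0.012]
-0.062 259 ymin -0.0736 x there [0.01  0.012]
-0.059 164 ymin -0.0704 x there [0.005 0.011]
-0.056 30 ymin -0.064 x there [0.005 0.006]
0.06 313 [-0.0042  0.0002  0.0537]
0.08 933 [-0.0035  0.6152  0.7615]
0.1 2001 [-0.0032  0.6516  0.7582]
0.12 1955 [-0.0064  0.6464  0.7532]
0.14 1875 [-0.0071  0.6323  0.7466]
0.16 745 [-0.0081  0.5347  0.5786]
0.18 754 [-0.0085  0.5346  0.5791]
0.2 757 [-0.0079  0.5365  0.5789]
0.22 745 [-0.0081  0.5356  0.5788]
0.24 754 [-0.0079  0.5371  0.5789]
0.26 748 [-0.0083  0.537   0.5788]
0.28 772 [-0.0051  0.5346  0.579 ]
```

```bash
python3 - <<'E'
from h import *
P=np.vstack([np.load('sceneC.npy').reshape(-1,3),np.load('topC.npy').reshape(-1,3)])
P=P[(P[:,2]<0.5)]
W=[np.array(a) for a in [(.182,-.545),(.44,-.22),(.5314,.1692)]]
for a,b in zip(W,W[1:]):
  for t in np.linspace(0,1,7):
    c=a+(b-a)*t; s=P[np.hypot(*(P[:,:2]-c).T)<.12]; print(np.round(c,3),len(s),np.round(s[:,2].max(),3) if len(s) else '')
E
```

```text
[ 0.182 -0.545] 1455 -0.201
[ 0.225 -0.491] 1229 -0.061
[ 0.268 -0.437] 1545 0.006
[ 0.311 -0.382] 2762 0.009
[ 0.354 -0.328] 4233 0.025
[ 0.397 -0.274] 6409 0.029
[ 0.44 -0.22] 9869 0.03
[ 0.44 -0.22] 9869 0.03
[ 0.455 -0.155] 12888 0.03
[ 0.47 -0.09] 15651 0.19
[ 0.486 -0.025] 15178 0.19
[0.501 0.039] 14009 0.5
[0.516 0.104] 13446 0.5
[0.531 0.169] 12287 0.5
```

```bash
python3 - <<'E'
from h import *
for n in ['scene','top']:
  P=np.load(n+'C.npy').reshape(-1,3); P=P[(P[:,2]>0.3)&(P[:,2]<1.1)&(P[:,0]<.9)&(P[:,0]>-.2)&(abs(P[:,1])<.7)]
  for y in np.arange(-.6,.7,.1):
    for x in np.arange(0,.9,.1):
      s=P[(abs(P[:,1]-y)<.05)&(abs(P[:,0]-x)<.05)]
      if len(s)>20: print(n,'y%.1f x%.1f'%(y,x),len(s),'z',np.round([s[:,2].min(),s[:,2].max()],2),'x',np.round(s[:,0].min(),3))
E
```

```text
scene y-0.5 x0.3 771 z [1.02 1.02] x 0.328
scene y-0.4 x0.2 1749 z [0.62 0.74] x 0.16
scene y-0.4 x0.4 386 z [0.96 0.97] x 0.399
scene y-0.3 x0.1 21 z [0.62 0.67] x 0.149
scene y-0.3 x0.2 1849 z [0.61 0.74] x 0.15
scene y-0.2 x0.1 1067 z [0.42 0.67] x 0.082
scene y-0.1 x0.1 1517 z [0.3  0.57] x 0.051
scene y-0.0 x0.0 156 z [0.38 0.48] x 0.019
scene y-0.0 x0.1 1394 z [0.3  0.48] x 0.05
scene y0.1 x0.0 50 z [0.34 0.39] x 0.015
scene y0.1 x0.1 68 z [0.3  0.39] x 0.05
scene y0.1 x0.6 6909 z [0.49 0.7 ] x 0.559
scene y0.1 x0.7 5556 z [0.51 0.7 ] x 0.65
scene y0.1 x0.8 4466 z [0.51 0.69] x 0.75
scene y0.2 x0.6 732 z [0.52 0.58] x 0.559
scene y0.3 x0.6 742 z [0.52 0.58] x 0.559
scene y0.4 x0.0 4730 z [0.3  0.61] x -0.05
scene y0.4 x0.6 368 z [0.52 0.56] x 0.559
scene y0.5 x0.0 1722 z [0.3  0.56] x 0.01
scene y0.5 x0.1 2432 z [0.3  0.55] x 0.05
scene y0.6 x0.1 1609 z [0.3 0.5] x 0.095
scene y0.6 x0.2 1154 z [0.3  0.47] x 0.15
top y0.1 x0.6 6126 z [0.52 0.77] x 0.559
top y0.1 x0.7 1304 z [0.54 0.61] x 0.65
top y0.2 x0.6 4164 z [0.52 0.58] x 0.559
top y0.2 x0.7 1929 z [0.53 0.54] x 0.65
top y0.3 x0.6 4202 z [0.52 0.58] x 0.559
top y0.3 x0.7 1513 z [0.54 0.54] x 0.65
top y0.4 x0.6 4748 z [0.52 0.7 ] x 0.559
top y0.4 x0.7 1135 z [0.53 0.54] x 0.65
top y0.5 x0.1 512 z [0.3  0.57] x 0.078
top y0.5 x0.5 1887 z [0.57 0.76] x 0.521
top y0.5 x0.6 4203 z [0.52 0.7 ] x 0.55
top y0.5 x0.7 272 z [0.54 0.54] x 0.65
top y0.6 x0.1 3319 z [0.3  0.62] x 0.101
top y0.6 x0.2 2484 z [0.3  0.59] x 0.15
top y0.6 x0.6 2096 z [0.52 0.58] x 0.559
```

send_rows(motion=[0.036, -0.026, 0, 0.02, 0, 0.073, -0.052, 0, 0.04, 0, 0.11, -0.078, 0, 0.06, 0, 0.146, -0.103, 0, 0.08, 0, 0.183, -0.129, 0, 0.1, 0, 0.219, -0.155, 0, 0.12, 0, 0.256, -0.181, 0, 0.136, 0, 0.292, -0.207, 0, 0.136, 0, 0.329, -0.233, 0, 0.136, 0, 0.34, -0.275, 0, 0.136, 0, 0.35, -0.315, 0, 0.136, 0, 0.362, -0.355, 0, 0.136, 0, 0.374, -0.395, 0, 0.136, 0, 0.385, -0.435, 0, 0.136, 0, 0.396, -0.475, 0, 0.136, 0, 0.408, -0.515, 0, 0.136, 0, 0.418, -0.555, 0, 0.136, 0, 0.428, -0.59, 0, 0.136, 0, 0.433, -0.609, 0, 0.136, 0, 0.433, -0.609, 0, 0.136, 0])

```text
clock: 2.15
eef_pos: [0.3994, 0.1721, 0.2311]
orientation: [0.995, 0.095, -0.0, -0.0]
wrist_force: [-0.5, 0.0, 0.8]
gripper_width: 0.998
```

send_rows(motion=[0, 0, 0.03, 0, 0, 0, 0, 0.07, 0, 0, 0, 0, 0.11, 0, 0, 0, 0, 0.15, 0, 0, 0, 0, 0.19, 0, 0, 0, 0, 0.215, 0, 0, 0.02, 0.005, 0.215, 0, 0, 0.05, 0.01, 0.215, 0, 0, 0.08, 0.017, 0.215, 0, 0, 0.11, 0.023, 0.215, 0, 0, 0.128, 0.026, 0.215, 0, 0, 0.128, 0.026, 0.215, 0, 0])

```text
clock: 3.35
eef_pos: [0.5325, 0.1665, 0.0163]
orientation: [0.996, 0.092, 0.001, 0.0]
wrist_force: [-0.5, 0.8, 0.7]
gripper_width: 1.001
```

```bash
python3 - <<'E'
from h import *
o=get_obs(); print({k:np.round(o[k],4) for k in ['clock','eef_pos','orientation','wrist_force','qpos']})
for n in ['scene','top']:
    p,d=grab_frame(n); np.savez(f'{n}1.npz',p=p,d=d); cv2.imwrite(f'pics/{n}1.png',p[:,:,::-1])
E
```

```text
{'clock': np.float64(3.35), 'eef_pos': array([0.5325, 0.1665, 0.0163]), 'orientation': array([9.957e-01, 9.240e-02, 8.000e-04, 2.000e-04]), 'wrist_force': array([-0.4544,  0.762 ,  0.7375]), 'qpos': array([-0.399 ,  1.011 ,  0.0743,  1.7235, -0.1559,  0.4112, -1.6023])}
```

View pics/scene1.png

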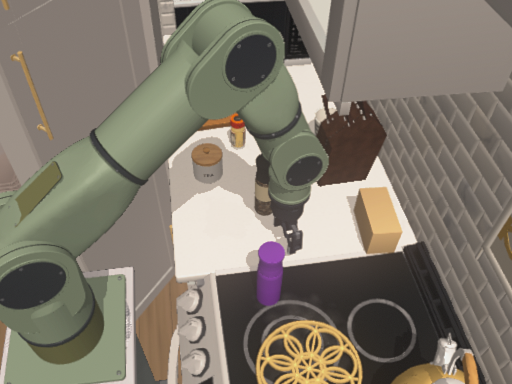

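View pics/top1.png

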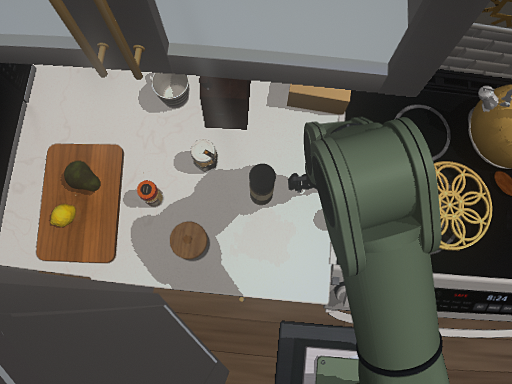

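The scene view shows the gripper beyond the grinder at about (290,240). The top view shows its leading knuckle at (300,183), just behind the cap at (262,183). The push line through the TCP passes 1 mm from the grinder's axis, and its direction agrees with the direction to the gap within 0.2°.

One concern: the finger linkage bulges 18 mm beyond the finger, about 52 mm above the tip, so it may touch first. I'll go as low as possible and test with a slow, short push.

send_rows(motion=[0, -0.01, 0.01, 0, 0, 0, -0.02, 0.02, 0, 0, 0, -0.025, 0.029, 0, 0, 0, -0.027, 0.029, 0, 0, 0, -0.028, 0.029, 0, 0, 0, -0.03, 0.029, 0, 0, 0, -0.031, 0.029, 0, 0, 0, -0.032, 0.029, 0, 0, 0, -0.033, 0.029, 0, 0, 0, -0.034, 0.029, 0, 0, 0, -0.035, 0.029, 0, 0, 0, -0.036, 0.029, 0, 0])

```text
clock: 4.65
eef_pos: [0.5239, 0.2031, -0.0126]
orientation: [0.996, 0.093, 0.0, 0.0]
wrist_force: [0.6, -2.5, 2.0]
gripper_width: 1.004
```

```bash
cat > look.py <<'E'
import sys
from h import *
k=sys.argv[1]
o=get_obs(); print({q:np.round(o[q],4) for q in ['clock','eef_pos','orientation','wrist_force']})
A=np.array
gap=A([.4783,.4484]); rx=A([.999,-.045]) # can->jar
for n in ['top','scene']:
    p,d=grab_frame(n); np.savez(f'{n}{k}.npz',p=p,d=d); cv2.imwrite(f'pics/{n}{k}.png',p[:,:,::-1])
    md=model(n); C=cloud(md,d).reshape(-1,3); hsv=cv2.cvtColor(p,cv2.COLOR_RGB2HSV).reshape(-1,3)
    ref=A(eval(sys.argv[2]))
    near=np.hypot(*(C[:,:2]-ref).T)<.05
    s=C[near&(C[:,2]>.165)&(C[:,2]<.19)]
    if len(s)>30:
        c,r=cv2.minEnclosingCircle(s[:,:2].astype(np.float32)*1000); c=A(c)/1000
        # plane tilt of cap top
        t=C[near&(C[:,2]>.172)&(C[:,2]<.2)&(np.hypot(*(C[:,:2]-c).T)<.018)]
        co=np.linalg.lstsq(np.c_[t[:,:2]-c,np.ones(len(t))],t[:,2],rcond=None)[0]
        e=c-gap; print(n,'cap',np.round(c,4),'r',round(r,1),len(s),'zt',round(co[2],4),'slope',np.round(co[:2],3),'| along row',round(e@rx,4),'across',round(e@A([.045,.999]),4))
    x0,x1,y0,y1=(180,340,120,280) if n=='top' else (180,340,90,250)
    cv2.imwrite(f'pics/c{n}{k}.png',cv2.resize(p[y0:y1,x0:x1,::-1],None,fx=3.5,fy=3.5,interpolation=cv2.INTER_CUBIC))
E
python3 look.py 2 "(.5067,.2995)"
```

```text
{'clock': np.float64(4.65), 'eef_pos': array([ 0.5239,  0.2031, -0.0126]), 'orientation': array([9.957e-01, 9.310e-02, 1.000e-04, 0.000e+00]), 'wrist_force': array([ 0.6391, -2.4751,  2.0479])}
top cap [0.5056 0.3029] r 28.7 544 zt 0.1801 slope [-0.003  0.   ] | along row 0.0338 across -0.1441
scene cap [0.4862 0.2976] r 18.7 67 zt 0.1763 slope [0.199 0.055] | along row 0.0147 across -0.1503
```

View pics/cscene2.png

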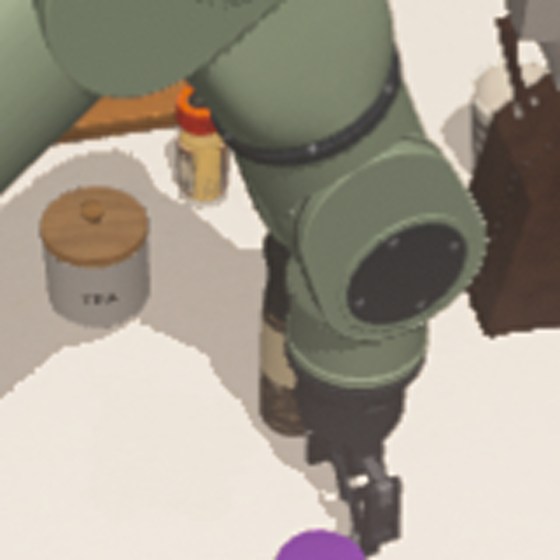

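send_rows(motion=[0, -0.002, 0, 0, 0, 0, -0.004, 0, 0, 0, 0, -0.006, 0, 0, 0, 0, -0.008, 0, 0, 0, 0, -0.01, 0, 0, 0, 0, -0.012, 0, 0, 0, 0, -0.014, 0, 0, 0, 0, -0.016, 0, 0, 0, 0, -0.018, 0, 0, 0, 0, -0.02, 0, 0, 0, 0, -0.022, 0, 0, 0, 0, -0.024, 0, 0, 0, 0, -0.026, 0, 0, 0, 0, -0.028, 0, 0, 0, 0, -0.03, 0, 0, 0])

```text
clock: 6.25
eef_pos: [0.5181, 0.2329, -0.0127]
orientation: [0.996, 0.093, -0.0, -0.0]
wrist_force: [-0.9, -3.2, 1.3]
gripper_width: 1.002
```

```bash
python3 look.py 3 "(.5,.332)"
```

```text
{'clock': np.float64(6.25), 'eef_pos': array([ 0.5181,  0.2329, -0.0127]), 'orientation': array([ 0.9956,  0.0932, -0.    , -0.    ]), 'wrist_force': array([-0.8896, -3.2035,  1.3138])}
top cap [0.5006 0.3328] r 28.7 546 zt 0.1802 slope [-0.002 -0.021] | along row 0.0275 across -0.1145
scene cap [0.4799 0.3278] r 16.4 59 zt 0.1771 slope [0.108 0.013] | along row 0.007 across -0.1204
```

View pics/cscene3.png

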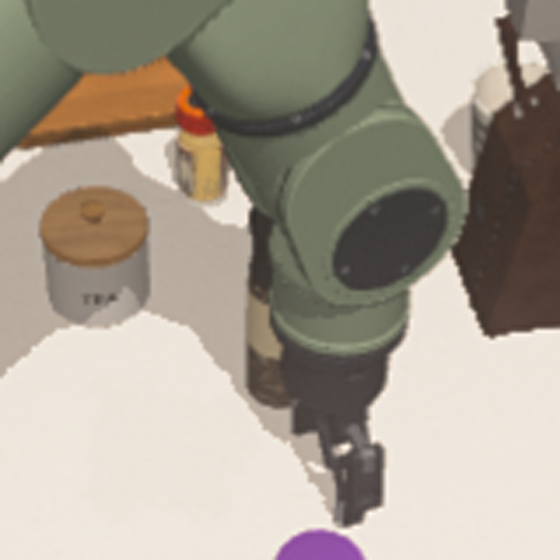

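View pics/ctop3.png

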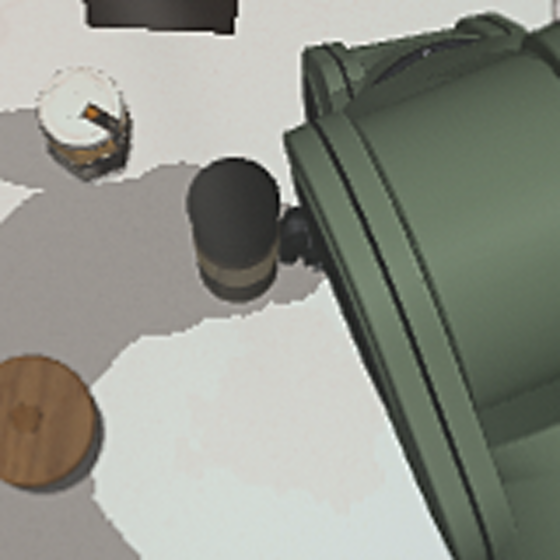

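The crops show the grinder still upright and sliding: the cap in the top crop at about (233,205), the knuckle touching at (293,235), and the cap top level. The offset from the TCP to the grinder is steady at 101.4 mm, so it isn't tipping. I'll continue.

send_rows(motion=[0, -0.002, 0, 0, 0, 0, -0.004, 0, 0, 0, 0, -0.006, 0, 0, 0, 0, -0.008, 0, 0, 0, 0, -0.011, 0, 0, 0, 0, -0.014, 0, 0, 0, 0, -0.017, 0, 0, 0, 0, -0.02, 0, 0, 0, 0, -0.023, 0, 0, 0, 0, -0.026, 0, 0, 0, 0, -0.029, 0, 0, 0, 0, -0.032, 0, 0, 0, 0, -0.035, 0, 0, 0, 0, -0.038, 0, 0, 0, 0, -0.041, 0, 0, 0, 0, -0.044, 0, 0, 0, 0, -0.046, 0, 0, 0, 0, -0.048, 0, 0, 0, 0, -0.049, 0, 0, 0, 0, -0.05, 0, 0, 0])

```text
clock: 8.35
eef_pos: [0.5089, 0.2818, -0.0126]
orientation: [0.996, 0.093, -0.0, -0.0]
wrist_force: [0.8, -3.1, 0.6]
gripper_width: 1.001
```

```bash
python3 look.py 4 "(.491,.382)"
```

```text
{'clock': np.float64(8.35), 'eef_pos': array([ 0.5089,  0.2818, -0.0126]), 'orientation': array([ 0.9956,  0.0932, -0.    , -0.    ]), 'wrist_force': array([ 0.8312, -3.0824,  0.6272])}
top cap [0.4914 0.3818] r 28.5 458 zt 0.18 slope [-0.011 -0.01 ] | along row 0.0161 across -0.0659
scene cap [0.4697 0.3778] r 17.8 50 zt 0.1768 slope [0.138 0.016] | along row -0.0054 across -0.0709
```

View pics/ctop4.png

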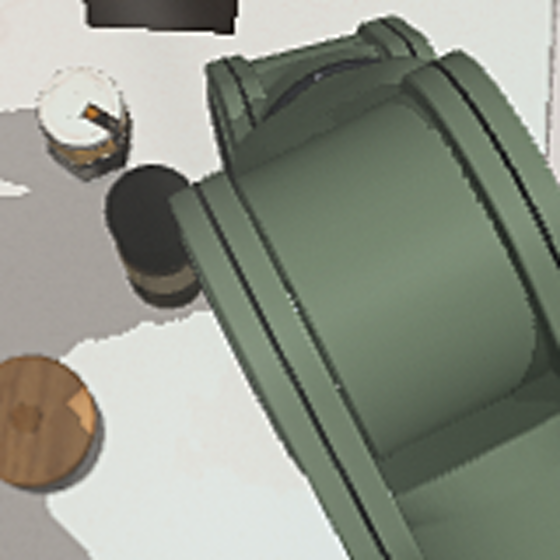

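The top crop shows the grinder upright at (150,215), heading between the jar and the canister. It has 68 mm left to go.

send_rows(motion=[0, -0.002, 0, 0, 0, 0, -0.004, 0, 0, 0, 0, -0.006, 0, 0, 0, 0, -0.008, 0, 0, 0, 0, -0.011, 0, 0, 0, 0, -0.014, 0, 0, 0, 0, -0.017, 0, 0, 0, 0, -0.02, 0, 0, 0, 0, -0.023, 0, 0, 0, 0, -0.026, 0, 0, 0, 0, -0.029, 0, 0, 0, 0, -0.032, 0, 0, 0, 0, -0.035, 0, 0, 0, 0, -0.038, 0, 0, 0, 0, -0.041, 0, 0, 0, 0, -0.044, 0, 0, 0, 0, -0.046, 0, 0, 0, 0, -0.048, 0, 0, 0, 0, -0.049, 0, 0, 0, 0, -0.05, 0, 0, 0])

```text
clock: 10.45
eef_pos: [0.4996, 0.331, -0.0127]
orientation: [0.996, 0.093, -0.0, -0.0]
wrist_force: [1.3, -3.2, 2.4]
gripper_width: 0.997
```

```bash
python3 look.py 5 "(.482,.431)"
```

```text
{'clock': np.float64(10.45), 'eef_pos': array([ 0.4996,  0.331 , -0.0127]), 'orientation': array([ 0.9956,  0.0932, -0.    , -0.    ]), 'wrist_force': array([ 1.3463, -3.1621,  2.3907])}
top cap [0.4811 0.4313] r 28.6 526 zt 0.1802 slope [ 0.032 -0.016] | along row 0.0036 across -0.017
scene cap [0.4609 0.4248] r 15.7 40 zt 0.1766 slope [ 0.039 -0.006] | along row -0.0164 across -0.0244
```

View pics/ctop5.png

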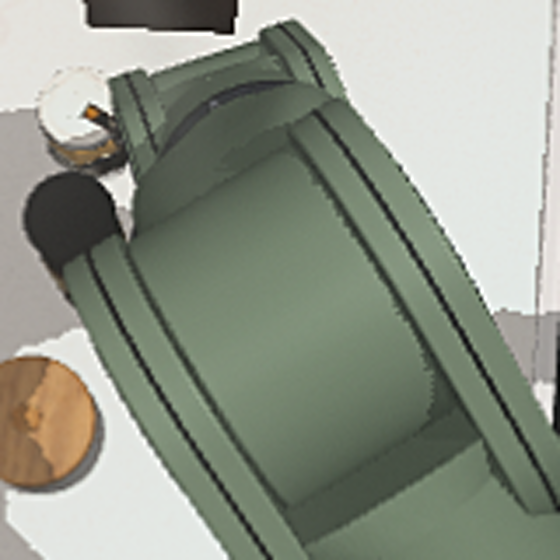

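View pics/cscene5.png

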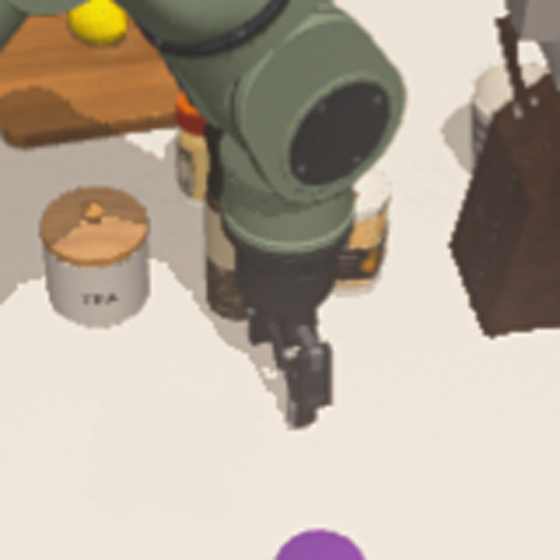

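The grinder is upright in the gap region: cap at (72,215) in the top crop, with 17 mm left. I'll do the final push, then back straight off.

send_rows(motion=[0, -0.002, 0, 0, 0, 0, -0.004, 0, 0, 0, 0, -0.006, 0, 0, 0, 0, -0.008, 0, 0, 0, 0, -0.01, 0, 0, 0, 0, -0.012, 0, 0, 0, 0, -0.014, 0, 0, 0, 0, -0.016, 0, 0, 0, 0, -0.017, 0, 0, 0, 0, -0.017, 0, 0, 0, 0, -0.015, 0, 0, 0, 0, -0.012, 0, 0, 0, 0, -0.005, 0, 0, 0, 0, 0.005, 0, 0, 0, 0, 0.02, 0, 0, 0, 0, 0.04, 0, 0, 0, 0, 0.06, -0.01, 0, 0, 0, 0.08, -0.02, 0, 0, 0, 0.1, -0.03, 0, 0, 0, 0.11, -0.03, 0, 0])

```text
clock: 12.55
eef_pos: [0.5211, 0.2201, 0.0184]
orientation: [0.996, 0.092, 0.001, 0.0]
wrist_force: [-0.9, 0.1, -0.9]
gripper_width: 1.003
```

```bash
python3 look.py 6 "(.478,.448)"; python3 - <<'E'
from h import *
for n in ['top6','scene6']:
  D=np.load(n+'.npz'); C=cloud(model(n[:-1]),D['d']).reshape(-1,3)
  for nm,c0,r,zr in [('can',(.3676,.4539),.055,(.06,.09)),('jar',(.577,.4453),.038,(.085,.1)),('spice',(.4697,.5617),.03,(.09,.11)),('gr',(.4783,.448),.04,(.165,.19))]:
    s=C[(np.hypot(C[:,0]-c0[0],C[:,1]-c0[1])<r)&(C[:,2]>zr[0])&(C[:,2]<zr[1])]
    if len(s)>20:
      c,rad=cv2.minEnclosingCircle(s[:,:2].astype(np.float32)*1000); print(n,nm,len(s),np.round(c,1),round(rad,1))
E
```

```text
{'clock': np.float64(12.55), 'eef_pos': array([0.5211, 0.2201, 0.0184]), 'orientation': array([9.958e-01, 9.200e-02, 7.000e-04, 2.000e-04]), 'wrist_force': array([-0.9316,  0.1243, -0.8593])}
top cap [0.4779 0.4484] r 28.8 554 zt 0.1802 slope [0.015 0.011] | along row -0.0004 across -0.0
scene cap [0.4701 0.4433] r 24.8 109 zt 0.1771 slope [-0.045 -0.004] | along row -0.008 across -0.0054
top6 can 1033 [368.  453.6] 43.3
top6 jar 463 [576.4 445.8] 29.0
top6 spice 316 [469.5 561.8] 23.1
top6 gr 554 [477.9 448.4] 28.8
scene6 can 593 [364.5 452.8] 45.8
scene6 spice 69 [462.2 561.5] 21.2
scene6 gr 109 [470.1 443.3] 24.8
```

View pics/top6.png

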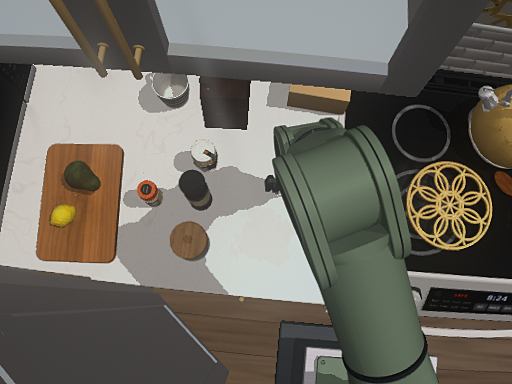

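View pics/scene6.png

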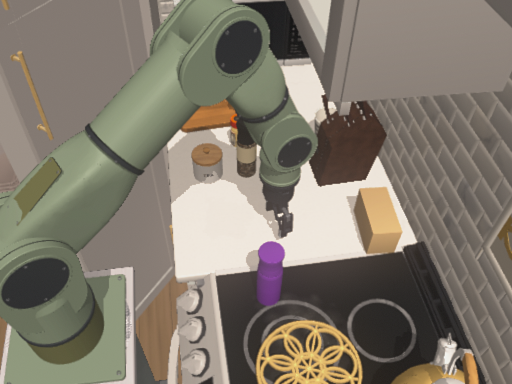

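In the top view the grinder stands upright at (195,190), between the jar at (204,153) and the canister at (188,240). It is about 1 mm from the middle of the gap, the other items are where they were, and the gripper is clear by about 100 mm. I'm handing the job in.

```bash
python3 - <<'E'
from h import *
print(np.round(get_obs()['dq'],3)); print(close_job())
E
```

```text
[-0.044  0.018 -0.019 -0.02  -0.009  0.009 -0.02 ]
the job is handed in; nothing more can be done
None
```

The grinder now stands upright in the gap, and I handed the job in about 12.7 s after the start. I pushed it about 150 mm in a straight line with the outside of the open leading finger, then backed the gripper off about 100 mm.

**Last top-view check:**
- The grinder is within about 1 mm of the middle of the gap, both along and across the row. Its cap top was level within about 0.02 rad and at its starting height.
- The canister, jar and spice jar are within 1 mm of where they stood.
- The wrist force is about 1 N, the same as at rest, so the gripper touches nothing.

**What did not go exactly as asked or disagreed:**
- **Push height:** the tool can't tilt and the finger linkage bulges 18 mm beyond the finger. From the geometry, the contact was probably on that bulge, about 55 mm up the body rather than at the fingertips. That is above the 40 mm guideline, so I pushed at 20–30 mm/s and looked at each stage. The push force was about 3 N and I saw no tipping. I did not measure force on the cap itself, but the push geometry kept the gripper well clear of it.
- **Scene camera:** the arm partly hid the grinder and the spice jar from this view, so its last fits are off by several millimetres (about 9 mm for the grinder, 7 mm for the spice jar). It gave no usable reading of the jar. I relied on the top camera.
- **Arm at hand-in:** the arm was still settling very slightly, at no more than 0.044 rad/s, well clear of everything.

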